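# Shut and lock the filter panel of a bench air cleaner

### The arm

A 7-joint arm with a two-finger parallel gripper is mounted at the origin on the work surface. World frame = base frame: x ahead of the robot, y to its left, z up, the work surface at z = 0. Lengths are in m, angles in rad, forces in N, time in s.
With the tool pointing down it reaches from about 0.4 to 0.85 m from the base axis. Payload 4.5 kg.
Tool frame: the origin (TCP) lies on the mounting face of the last link; the fingertips stand 166 mm ahead of it and the grasp point (between the pads) lies 147 mm ahead of it; y points along the fingers, z is the direction in which the jaws open and shut, and the axes are right-handed (so a half turn about y gives the same grasp; the last joint's range is limited). The gripper opens to 88 mm and grips with 3 to 60 N. Pads are 18 mm wide; open, the fingers measure 123 mm over their backs; the gripper's body (75 mm by 187 mm) begins 45 mm behind the grasp point.
Start: joints at [-1.214, 0.689, -0.195, 1.565, 0.157, 0.902, -0.215], TCP at [0.198, 0.593, 0.405] pointing down, gripper open.
Joint ranges: [-3.01, 3.01], [-0.46, 2.08], [-1.47, 1.51], [0.13, 2.56], [-1, 4.14], [0.04, 2.09], [-2.66, 2.66]. Speed limits (rad/s): [2.57, 2.57, 3.14, 3.14, 3.14, 3.14, 3.14].

### API

Orientations are given as a 3x3 rotation matrix whose columns are the frame's x, y, z axes.
In Python, from rig import arm gives the robot as it stands. Calls block until the motion is done:
- arm.movep(position, orientation): joint-space move of the TCP to a pose.
- arm.move_l(position, attitude=None, v=0.15): straight line of the TCP; attitude=None keeps the orientation; v is the mean speed in m/s.
- arm.move_j(angles): joint-space move.
- arm.command_gripper(opening, squeeze=None): finger opening in m; squeeze is the grip in N (None keeps the last); returns when the fingers have stopped.
- arm.pause(seconds).
- arm.inverse_kinematics(position, orientation): joint angles nearest the present ones, or None.
- arm.get_obs(): the state.
- arm.grab_frame(name): name is "scene" or "side" or "wrist"; returns the picture (384x512x3 uint8, blue, green, red); there is no depth.
- arm.calibration(name): a dict with "fx", "fy", "cx", "cy" (pixels), "dist_coeffs" ([k1, k2, p1, p2, k3] as OpenCV has them; the pictures are not rectified), "R" (3x3) and "t" (3): a world point X has camera coordinates R X + t; the wrist camera has in their place "tool_from_camera" (4x4, takes a point from camera to tool coordinates, whose origin is the TCP and whose axes are the tool frame's). Camera axes: x right, y down, z forward; pixel columns grow to the right and rows downward; lengths in m; the calibration is good to about 2 mm. A picture is of the moment at which its call begins: read the wrist's pose just before it. calibration takes no time and is no camera call.
A pose or a line that the arm cannot do raises arm.PlanningError and nothing moves.
- arm.hand_in(): hands the job in, once; it reports no verdict.
Trained networks look in the newest picture that a camera, given by its name, has taken for a name from the list of things; names that differ only in an ending like _2 or _b are one class to them, and where a whole thing is asked for, a point or a joint stands for the part that bears it (a point fixed in the world has none). Each returns a list of dicts, best first, with "p" (0 to 1); they miss things now and then, are a little off and sometimes report something else, mostly with a low value. They report only what shows in the picture. A call takes as long as a camera call.
- arm.find_in(camera, thing): "location" ([column, row] in pixels, amid what is visible of it).
- arm.cut_out(camera, thing): "mask" (384x512 bool, what is visible of it) and "location" ([column, row] in pixels, amid what is visible of it).
The state is a dict: "clock": time; "q": joint angles; "dq": joint speeds; "effort": joint torques, N m; "ee_pos": TCP position; "tool_rot": TCP orientation; "contact_force": force on the tool from outside, world axes, zero at the start; "torque": the same for the moment, N m; "finger_gap": finger opening in m.
Only numpy, scipy, OpenCV 4.12 (cv2) and the standard library are available. Lean on these libraries where they do the work, as an engineer would, in place of code of your own. Each camera call takes 0.05 s, during which the arm holds its last target. There are 200 camera calls.

### The job

The filter panel on top of the white bench air cleaner stands ajar. With the fingertips, press it down until it is fully shut and flush, then set the fingertips in the slot of its quarter-turn fastener and turn it clockwise (seen from above) to its stop, so that the panel is locked. Do not pick up, lift or shift anything else on the bench, and do not swing the panel further open.

Things in the scene. Friction and masses are not known exactly. Their poses are not given: they have to be found in the camera images.
- unit: White louvred box, bench air cleaner, fixed: 240 mm (its x) by 260 (its y) by 130 high when shut. Origin: centre of its underside, on the bench; x points from its front (robot's side) to its back, z up. On top a white panel, 20 mm thick, hinged along the back: hinge line parallel to y at x = +110, z = 110 mm (the panel's underside). Shut panel: x = -118 to +110, top at z = 130 mm.
- panel (a joint): Angle of the filter panel about its hinge, rad: 0 = shut and flush (stop), grows as its front edge rises; starts at 0.12 to 0.40. Stiff hinge: the panel stays where it is left; 1 to 3 N down at the front edge closes it.
- panel_front (a point): Point on the panel's top face, on its centre line, 23 mm in from the front edge and 205 mm from the hinge line: a good place to press. With the panel shut it is at x = -95 mm, y = 0, z = 130 mm in the unit's frame.
- cam (a joint): Quarter-turn fastener, rad: 0 = unlocked, its slot lies left to right (along the unit's y); grows clockwise seen from above; 1.571 = locked, at the stop, slot front to back (along the unit's x). Starts at 0 to 0.3. No spring: stays where left; turns at about 0.1 N m. In the shut panel its hidden steel tongue goes under a keeper in the box.
- cam_slot (a point): Centre of the mouth of the fastener's slot. A round grey metal disc, 84 mm across, flush with the panel's top, its axis 140 mm from the hinge (panel shut: x = -30, y = 0, z = 130 mm in the unit's frame). The slot runs across its centre: 26 mm wide, 70 long, 16 deep, straight sides, black floor; closed fingertips fit in it. The point's y runs along the slot, z out of the panel's top.
- jar: Small clear jar with white cap, 48 mm across, 65 mm high, near the unit's left side; loose, leave alone. Origin: centre of its underside.
- beaker: Glass beaker, 70 mm across, 90 mm high, near the unit's right side; loose, leave alone. Origin: centre of its underside.
- spatula: Steel spatula, 200 mm long, lying in front of the unit; loose, leave alone. Origin: middle of its underside.
- burner: Gas burner without hose, base 84 mm across, 135 mm high, near the unit's right rear; loose, leave alone. Origin: centre of its underside.
- tube_rack: Wooden test-tube rack, 60 x 200 mm, with three tubes 140 mm high, on the left; loose, leave alone. Origin: centre of its underside.
- tongs: Steel crucible tongs, 240 mm long, lying flat on the right; loose, leave alone. Origin: at their rivet, on the bench.
- gauze: Square wire gauze, 120 x 120 x 4 mm, lying flat on the right near the robot; loose, leave alone. Origin: centre of its underside.

How it is judged:
On the way, in this order (a step that is already met when the one before it is completed fails the run):
1. the panel is pressed shut and flush, the fastener not yet turned (value of joint panel below 0.025 rad and value of joint cam below 0.6 rad), for 0.2 s.
2. the fastener is turned clockwise to its stop with the panel shut (value of joint panel below 0.025 rad and value of joint cam above 1.4 rad), for 0.2 s.
At the end, for the whole second after the job is handed in: The panel is shut (hinge angle under 0.025 rad, about 5 mm at its front edge) and the fastener is turned to within 10 degrees of its locked stop (over 1.40 rad), both at rest; every loose thing lies within 30 mm of where it was (all of step 2 and velocity of joint cam between -0.05 and 0.05 rad/s and velocity of joint panel between -0.05 and 0.05 rad/s and distance of each of jar, beaker, spatula, burner, tube_rack, tongs, gauze from where it was at the start of the episode below 0.03 m); the robot touches nothing.
It fails at once if the fastener is turned (past 0.6 rad) while the panel is still open (value of joint cam above 0.6 rad and value of joint panel above 0.08 rad).
It fails at once if the panel is lifted or swung further open (value of joint panel above 0.48 rad).
It fails at once if a loose thing on the bench is lifted (over 15 mm) (height (world z) of any of jar, beaker, spatula, burner, tube_rack, tongs, gauze above 0.015 m).
It fails at once if a loose thing on the bench is shifted (over 30 mm) (distance of any of jar, beaker, spatula, burner, tube_rack, tongs, gauze from where it was at the start of the episode above 0.03 m).
It also fails if it takes over 48 s, if anything falls off the work surface, if the arm or the gripper's body presses on something with over 40 N, if the wrist force passes 120 N, or if a joint passes its speed limit or range.

## Working session

There is one attempt and no reset: what is moved stays moved. The work goes in short steps, each a Python script; the robot and the scene stay as the last script left them, time stands still between calls to the robot, and variables do not carry over. Pictures are saved under pics/ and viewed, about 8 in all and at most 12, crops included, and the job is handed in when it is done.

```bash
ls; mkdir -p pics; python3 - <<'E'
from rig import arm
import cv2,numpy as np
o=arm.get_obs();print(o["clock"],o["tool_rot"],o["finger_gap"])
ims=[]
for c in("scene","side"):
    im=arm.grab_frame(c);ims.append(im);cv2.imwrite(f"pics/{c}0.png",im)
    for t in("unit","cam_slot","panel_front"):
        print(c,t,[(np.round(d["location"]),round(d["p"],2)) for d in arm.find_in(c,t)[:2]])
    k=arm.calibration(c);print({a:np.round(b,3).tolist() for a,b in k.items()})
print(arm.calibration("wrist"))
print(arm.get_obs()["clock"])
E
```

```text
pics
0.0 [[ 9.48376459e-01 -4.29677466e-04  3.17146507e-01]
 [-3.17146756e-01 -1.80265959e-03  9.48374760e-01]
 [ 1.64211929e-04 -9.99998283e-01 -1.84587073e-03]] 0.08817216266351612
scene unit [(array([236., 200.]), 0.56), (array([325., 146.]), 0.5)]
scene cam_slot [(array([241., 184.]), 0.71)]
scene panel_front [(array([231., 191.]), 0.86)]
{'fx': 382.413, 'fy': 382.413, 'cx': 253.921, 'cy': 191.59, 'dist_coeffs': [-0.015, 0.0, 0.0, 0.0, 0.0], 'R': [[-0.982, -0.189, -0.008], [-0.136, 0.738, -0.66], [0.131, -0.647, -0.751]], 't': [0.534, 0.13, 1.395]}
side unit [(array([264., 191.]), 0.77)]
side cam_slot [(array([348., 302.]), 0.5)]
side panel_front [(array([271., 172.]), 0.81), (array([264., 171.]), 0.28)]
{'fx': 454.359, 'fy': 454.359, 'cx': 261.182, 'cy': 192.052, 'dist_coeffs': [-0.093, 0.0, 0.0, 0.0, 0.0], 'R': [[0.783, -0.622, -0.015], [-0.32, -0.383, -0.866], [0.533, 0.683, -0.499]], 't': [-0.423, 0.258, 1.403]}
{'fx': 306.4870044344124, 'fy': 306.4870044344124, 'cx': 251.8695240153551, 'cy': 188.87628040726605, 'dist_coeffs': array([0.00759063, 0.        , 0.        , 0.        , 0.        ]), 'tool_from_camera': array([[ 5.72441832e-04,  9.54328751e-01,  2.98757940e-01,
        -7.74114560e-02],
       [-7.82950353e-04, -2.98757470e-01,  9.54328749e-01,
         1.98470602e-02],
       [ 9.99999530e-01, -7.80210332e-04,  5.76170759e-04,
         2.23467980e-04],
       [ 0.00000000e+00,  0.00000000e+00,  0.00000000e+00,
         1.00000000e+00]])}
0.4
```

View pics/scene0.png

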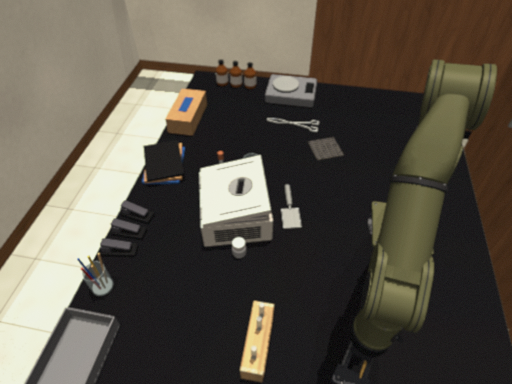

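View pics/side0.png

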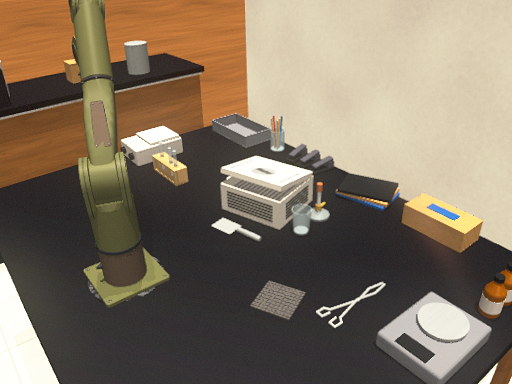

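The scene picture shows the unit at about (236,200) with its disc at (241,186). In the side picture the disc is at about (272,165). The side `cam_slot` detection at (348,302) is wrong, so I ignore it. Next I triangulate and look with the wrist camera.

```bash
cat > h.py <<'E'
from rig import arm
import cv2,numpy as np
def K(c): return np.array([[c["fx"],0,c["cx"]],[0,c["fy"],c["cy"]],[0,0,1]])
def cam(name,o=None):
    c=arm.calibration(name)
    if name!="wrist": return K(c),c["dist_coeffs"],np.array(c["R"]),np.array(c["t"])
    T=np.eye(4);T[:3,:3]=o["tool_rot"];T[:3,3]=o["ee_pos"]
    M=np.linalg.inv(T@c["tool_from_camera"]);return K(c),c["dist_coeffs"],M[:3,:3],M[:3,3]
def proj(C,P): return cv2.projectPoints(np.atleast_2d(P).astype(float),cv2.Rodrigues(C[2])[0],C[3],C[0],np.array(C[1],float))[0][:,0]
def tri(Cs,px):
    A=np.zeros((3,3));b=np.zeros(3)
    for C,p in zip(Cs,px):
        u=cv2.undistortPoints(np.array([[p]],float),C[0],np.array(C[1],float))[0,0]
        d=C[2].T@np.array([u[0],u[1],1]);d/=np.linalg.norm(d);o=-C[2].T@C[3]
        M=np.eye(3)-np.outer(d,d);A+=M;b+=M@o
    return np.linalg.solve(A,b)
def down(yaw): # tool y down, tool x at yaw in world
    c,s=np.cos(yaw),np.sin(yaw);return np.array([[c,0,-s],[s,0,c],[0,-1,0]])  # z = x cross y
E
python3 - <<'E'
from h import *
print(down(-.32))
Cs=[cam("scene"),cam("side")];P=tri(Cs,[(241,186),(272,165)]);print(P,[proj(C,P) for C in Cs])
arm.command_gripper(0.0,20)
arm.movep([P[0]-.06,P[1],.52],down(0))
o=arm.get_obs();im=arm.grab_frame("wrist");cv2.imwrite("pics/w1.png",im)
np.savez("w1.npz",p=o["ee_pos"],R=o["tool_rot"])
for t in("cam_slot","panel_front"): print(t,[(np.round(d["location"],1),round(d["p"],2)) for d in arm.find_in("wrist",t)[:2]])
o=arm.get_obs();print(o["clock"],o["ee_pos"],o["q"].round(2),o["finger_gap"],o["contact_force"])
E
```

```text
[[ 0.94923542  0.          0.31456656]
 [-0.31456656  0.          0.94923542]
 [ 0.         -1.          0.        ]]
[0.59777847 0.03348852 0.16279271] [array([[236.55657968, 181.8014164 ]]), array([[267.136114  , 168.17276711]])]
cam_slot [(array([261.4, 203. ]), 0.77), (array([270.7, 189.4]), 0.65)]
panel_front [(array([273. , 184.3]), 0.79)]
4.2167 [0.53776631 0.03428156 0.51987776] [ 0.02  0.45 -0.26  1.66  0.13  1.05  1.29] 0.0003742169369298959 [ 0.31529213  0.16542887 -0.72418518]
```

View pics/w1.png

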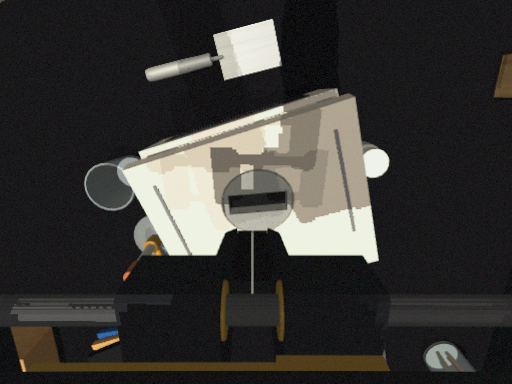

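The wrist view shows the disc at about (258,201) and the slot from (229,205) to (288,200). The panel's front corners are near (127,172) and (354,97). I zoom in on the corners to fit the unit's pose and the panel angle.

```bash
python3 - <<'E'
import cv2,numpy as np
w=cv2.imread("pics/w1.png")[80:275,110:400]
cv2.imwrite("pics/w1z.png",cv2.resize(w,None,fx=2.75,fy=2.75,interpolation=cv2.INTER_CUBIC))
a=cv2.resize(cv2.imread("pics/scene0.png")[145:255,185:285],None,fx=4,fy=4,interpolation=cv2.INTER_CUBIC)
b=cv2.resize(cv2.imread("pics/side0.png")[145:235,215:315],None,fx=4,fy=4,interpolation=cv2.INTER_CUBIC)
c=np.zeros((440,800,3),np.uint8);c[:,:400]=a;c[:360,400:]=b;cv2.imwrite("pics/z2.png",c)
E
```

```text
(no output)
```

View pics/w1z.png

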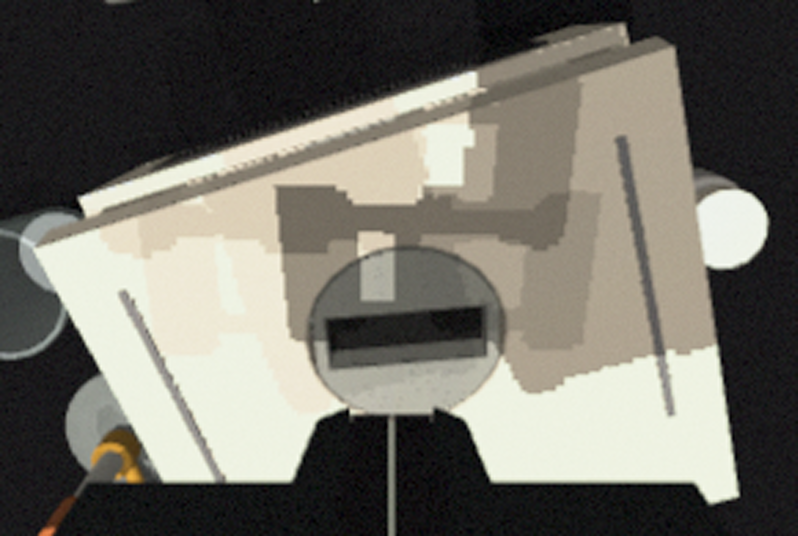

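View pics/z2.png

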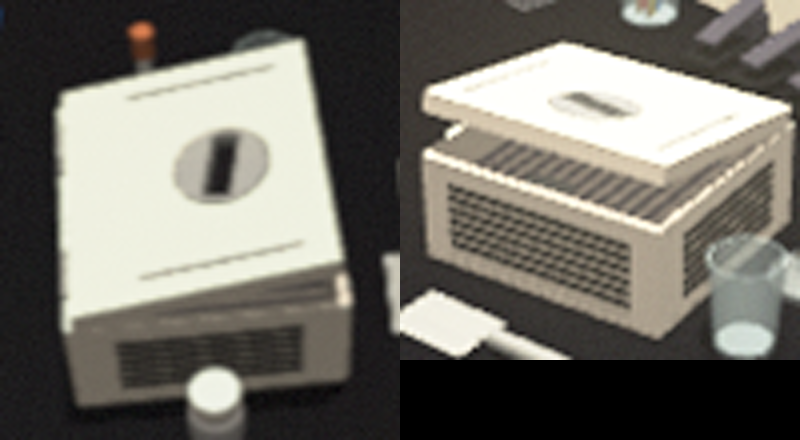

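The zoomed crops give clear panel corners, disc and box corners in all three views, enough for a joint fit.

```bash
cat >> h.py <<'E'
def unit2w(u,P): 
    c,s=np.cos(u[2]),np.sin(u[2]);P=np.atleast_2d(P)
    return np.c_[u[0]+c*P[:,0]-s*P[:,1],u[1]+s*P[:,0]+c*P[:,1],P[:,2]]
def pan(a,r,y,h=.02): return [.11-r*np.cos(a)+h*np.sin(a),y,.11+r*np.sin(a)+h*np.cos(a)]
E
python3 - <<'E'
from h import *
from scipy.optimize import least_squares
z=np.load("w1.npz");W=cam("wrist",dict(ee_pos=z["p"],tool_rot=z["R"]));S=cam("scene");D=cam("side")
fl,fr,rl,rr=(.228,1),(.228,-1),(0,1),(0,-1)
obs=[(W,[(354.7,96.4),(123.8,169.1),(378.4,260),(258,200),(139.1,152),(337.3,89.1)],["fl","fr","rl","d","bfr","bfl"]),
(S,[(240.5,186.5),(271.3,210.5),(261.3,155),(200.5,168.8),(272.5,239.5),(205,246.3)],["d","fl","fr","rr","gfl","grl"]),
(D,[(263.8,171),(220.8,168.8),(281.3,186.3),(312.5,171.3),(256.3,155.5),(279.5,229.3),(222,208.8)],["d","fl","fr","rr","rl","gfr","gfl"])]
def pts(p,names):
    a,w=p[3],p[4];L=dict(fl=pan(a,.228,w),fr=pan(a,.228,-w),rl=pan(a,0,w),rr=pan(a,0,-w),d=pan(a,.14,0),
     bfr=[-.12,-.13,.11],bfl=[-.12,.13,.11],gfl=[-.12,.13,0],gfr=[-.12,-.13,0],grl=[.12,.13,0])
    return unit2w(p,[L[n] for n in names])
f=lambda p:np.concatenate([(proj(C,pts(p,n))-np.array(o)).ravel() for C,o,n in obs])
r=least_squares(f,[.63,.03,.3,.2,.13],loss="soft_l1");print(r.x.round(4))
e=f(r.x).reshape(-1,2);i=0
for C,o,n in obs:
    for k in n: print(k,e[i].round(1),end=" ");i+=1
    print()
u=r.x;np.save("u.npy",u)
print("disc",pts(u,["d"]),"shut slot",unit2w(u,pan(0,.14,0)),"press",unit2w(u,pan(u[3],.205,0)))
# slot direction in panel plane by wrist pixels
def onpanel(px):
    q=cv2.undistortPoints(np.array([[px]],float),W[0],np.array(W[1],float))[0,0]
    d=W[2].T@[q[0],q[1],1];o=-W[2].T@W[3]
    A,B,Cc=unit2w(u,[pan(u[3],0,0),pan(u[3],.2,0),pan(u[3],0,.1)])
    s=np.linalg.solve(np.c_[B-A,Cc-A,-d],o-A);return np.array([s[0]*.2,s[1]*.1])
zz=lambda x,y:(110+x/2.75,80+y/2.75)
for A,B in[((328,318),(485,306)),((330,369.5),(487,356))]:
    a,b=onpanel(zz(*A)),onpanel(zz(*B));d=b-a;print(a,b,"cam angle",np.arctan2(d[0],d[1]))
E
```

```text
[0.6088 0.05   0.3025 0.1636 0.1305]
fl [-0.7 -0.6] fr [-0.3 -0.6] rl [0.2 0.1] d [-0.1  1.4] bfr [-0.3 -0.1] bfl [-0.1 -0.5] 
d [-0.8 -0.3] fl [-1.5 -0. ] fr [-1.4  0.4] rr [-0.6 -1. ] gfl [-1.5 -0.2] grl [-1.4 -0.3] 
d [-0.9 -0.2] fl [-0.7 -1.1] fr [-0.8  0.2] rr [-0.4 -0.7] rl [-0.9 -0.8] gfr [-0.7 -0.8] gfl [-0.6 -1.3] 
disc [[0.58502717 0.04257132 0.15253346]] shut slot [[0.58013364 0.04104403 0.13      ]] press [[0.52380737 0.02346441 0.1631194 ]]
[ 0.15837826 -0.03009466] [0.1423919  0.03604725] cam angle -0.23714981795391876
[ 0.13365253 -0.03762517] [0.11782902 0.03077179] cam angle -0.2273484849645018
```

The fit is good to about 1 px. The panel is at 0.164 rad, the cam at about 0.23, and the unit yaw is 0.30. Now I press down in steps, watching the force.

```bash
python3 - <<'E'
from h import *
u=np.load("u.npy");p=unit2w(u,[-.095,0,.13])[0];R=down(u[2])
s=unit2w(u,pan(0,.14,0))[0]
for y in(.07,-.6,-1.27,-1.55):
    q=arm.inverse_kinematics([s[0],s[1],.13+.166-.012],down(y));print(y,None if q is None else np.round(q,2))
arm.movep([p[0],p[1],.166+.21],R)
f0=arm.get_obs()["contact_force"]
arm.move_l([p[0],p[1],.166+.172],v=.1)
z=.172
while z>.1235:
    z-=.006 if z>.142 else .002
    arm.move_l([p[0],p[1],.166+z],v=.05)
    o=arm.get_obs();F=o["contact_force"]-f0;print(round(z,4),(o["ee_pos"][2]-.166).round(4),F.round(1),round(o["clock"],2))
    if F[2]>15:break
arm.pause(.3);print(arm.get_obs()["contact_force"]-f0)
arm.move_l([p[0],p[1],.166+.17],v=.15)
arm.movep([s[0]-.06,s[1],.52],down(.07))
o=arm.get_obs();im=arm.grab_frame("wrist");cv2.imwrite("pics/w2.png",im);np.savez("w2.npz",p=o["ee_pos"],R=o["tool_rot"])
for q in proj(cam("wrist",o),unit2w(u,[[-.118,.13,.13],[-.118,-.13,.13],[-.03,0,.13]])): cv2.circle(im,tuple(int(v) for v in q.round()),2,(0,0,255),-1)
c,sn=np.cos(u[2]-.232),np.sin(u[2]-.232)
for k in(-1,1):
    e=s+np.array([-sn,c,0])*.035*k
    for w in(-.013,.013): cv2.circle(im,tuple(int(v) for v in proj(cam("wrist",o),e+w*np.array([c,sn,0]))[0].round()),1,(0,0,255),-1)
cv2.imwrite("pics/w2o.png",cv2.resize(im[60:280,100:410],None,fx=2.5,fy=2.5))
print(arm.get_obs()["clock"])
E
```

```text
0.07 [-0.04  0.8  -0.19  1.8   0.26  0.56  1.25]
-0.6 [-0.1   0.8  -0.09  1.8   0.13  0.55  0.7 ]
-1.27 [-0.18  0.8   0.05  1.81 -0.07  0.54  0.22]
-1.55 [-0.21  0.8   0.11  1.81 -0.15  0.54  0.01]
0.166 0.1662 [-0.6 -0.6 -0.7] 5.65
0.16 0.1597 [-0.6 -0.  -0.8] 5.92
0.154 0.1536 [-1.  -0.2 -1.4] 6.18
0.148 0.1476 [-0.8  0.2 -1.2] 6.45
0.142 0.1416 [-0.3 -0.8 -0.4] 6.72
0.14 0.1399 [-0.8  0.1 -1.1] 6.97
0.138 0.1379 [-1.5 -0.4 -1.6] 7.22
0.136 0.1359 [-0.5  0.3 -1.3] 7.47
0.134 0.1339 [-0.4 -0.7 -0.2] 7.72
0.132 0.1319 [-0.2 -0.  -0.5] 7.97
0.13 0.1304 [-2.9 -0.1  4.9] 8.22
0.128 0.1303 [-6.3 -0.8 23.5] 8.47
[-5.85937322 -0.36826993 23.58950347]
10.0167
```

View pics/w2o.png

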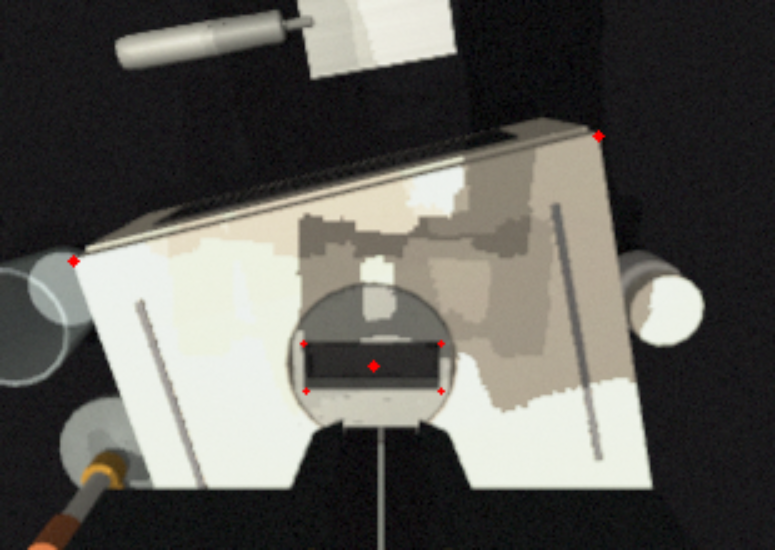

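The panel is shut: the press stopped firmly at z = 0.130, and the predicted shut outline and slot corners lie on the picture. Now I insert the fingertips and turn.

```bash
python3 - <<'E'
from h import *
u=np.load("u.npy");s=unit2w(u,pan(0,.14,0))[0]
y=.07
arm.movep([s[0],s[1],.166+.15],down(y))
o=arm.get_obs();f0,t0=o["contact_force"],o["torque"]
ok=True
for z in(.134,.127,.119):
    arm.move_l([s[0],s[1],.166+z],v=.05);F=arm.get_obs()["contact_force"]-f0;print(z,F.round(1))
    if F[2]>10: ok=False;arm.move_l([s[0],s[1],.166+.15]);break
while ok and y>-1.62:
    y-=.12 if y>-1.2 else .05
    arm.movep([s[0],s[1],.166+.119],down(y))
    o=arm.get_obs();F=o["contact_force"]-f0;T=o["torque"]-t0
    print(round(y,2),"rel",round(u[2]-y,2),F.round(1),T.round(2),(o["ee_pos"][:2]-s[:2]).round(4),round(o["clock"],2))
    if abs(T[2])>1.0 and y<-1.2 or abs(T[2])>3: break
E
```

```text
0.134 [ 0.3  1.7 -0.7]
0.127 [ 0.8 -0.6 -0.8]
0.119 [ 1.  -0.3 -0.3]
-0.05 rel 0.35 [-0.1 -0.2 -0.5] [-0.09  0.1  -0.08] [-0.  0.] 12.19
-0.17 rel 0.47 [-1.6 -1.   0.7] [-0.03  0.47 -0.02] [-0.0005  0.0001] 12.44
-0.29 rel 0.59 [-2.  -1.   0.3] [ 0.03  0.59 -0.01] [-0.0004 -0.    ] 12.69
-0.41 rel 0.71 [-2.4  0.8  0.2] [-0.    0.63  0.07] [-0.0003  0.    ] 12.94
-0.53 rel 0.83 [-2.5  0.4  0.3] [-0.08  0.69  0.01] [-0.0002 -0.    ] 13.19
-0.65 rel 0.95 [-1.6 -0.2 -0. ] [-0.1   0.68 -0.01] [-0.0001 -0.    ] 13.44
-0.77 rel 1.07 [-1.9 -0.2  0.2] [-0.11  0.6  -0.  ] [-0. -0.] 13.69
-0.89 rel 1.19 [-1.3 -1.  -0.3] [-0.17  0.55  0.05] [ 0.0001 -0.    ] 13.94
-1.01 rel 1.31 [-1.  -1.1 -2. ] [-0.1   0.44  0.02] [ 0.0002 -0.    ] 14.19
-1.13 rel 1.43 [-0.8 -0.7 -1.6] [-0.28  0.25  0.03] [ 0.0004 -0.    ] 14.44
-1.25 rel 1.55 [ 1.4 -0.8 -1.4] [-0.35  0.07 -0.  ] [ 0.0005 -0.0001] 14.69
-1.3 rel 1.6 [ 1.7 -1.1 -1.7] [-0.52 -0.1   0.13] [ 0.0004 -0.0002] 14.94
-1.35 rel 1.65 [ 2.2 -2.2 -2.3] [-0.53 -0.29  0.1 ] [ 0.0004 -0.0002] 15.19
-1.4 rel 1.7 [ 2.9 -3.6 -2.4] [-0.68 -0.41  0.07] [ 0.0004 -0.0003] 15.44
-1.45 rel 1.75 [ 3.  -3.4 -1.8] [-0.83 -0.47  0.03] [ 0.0004 -0.0003] 15.69
-1.5 rel 1.8 [ 3.8 -5.  -1.6] [-1.   -0.58  0.12] [ 0.0003 -0.0004] 15.94
-1.55 rel 1.85 [ 3.  -4.5 -1. ] [-1.16 -0.43  0.38] [ 0.0001 -0.0005] 16.19
-1.6 rel 1.9 [ 2.4 -4.5 -1.1] [-1.21 -0.37  0.83] [-0.0001 -0.0005] 16.44
-1.65 rel 1.95 [ 2.  -5.6 -0.2] [-1.27 -0.1   0.98] [-0.0004 -0.0007] 16.69
```

The torque rises from rel 1.80 on, where the stop should be felt given the fingertip play. I relax slightly, lift out and look.

```bash
python3 - <<'E'
from h import *
u=np.load("u.npy");s=unit2w(u,pan(0,.14,0))[0]
arm.movep([s[0],s[1],.285],down(-1.55))
arm.move_l([s[0],s[1],.166+.16],v=.08)
arm.movep([s[0]-.06,s[1],.52],down(.07))
o=arm.get_obs();im=arm.grab_frame("wrist");C=cam("wrist",o)
c,sn=np.cos(u[2]),np.sin(u[2])
for p in unit2w(u,[[-.118,.13,.13],[-.118,-.13,.13]]+[[-.03+a*.035,b*.013,.13] for a in(-1,1) for b in(-1,1)]): cv2.circle(im,tuple(int(v) for v in proj(C,p)[0].round()),1,(0,0,255),-1)
cv2.imwrite("pics/w3o.png",cv2.resize(im[60:280,100:410],None,fx=2.5,fy=2.5))
print(o["clock"],o["contact_force"])
E
```

```text
18.7333 [-0.58395983  0.1410989  -0.0835727 ]
```

View pics/w3o.png

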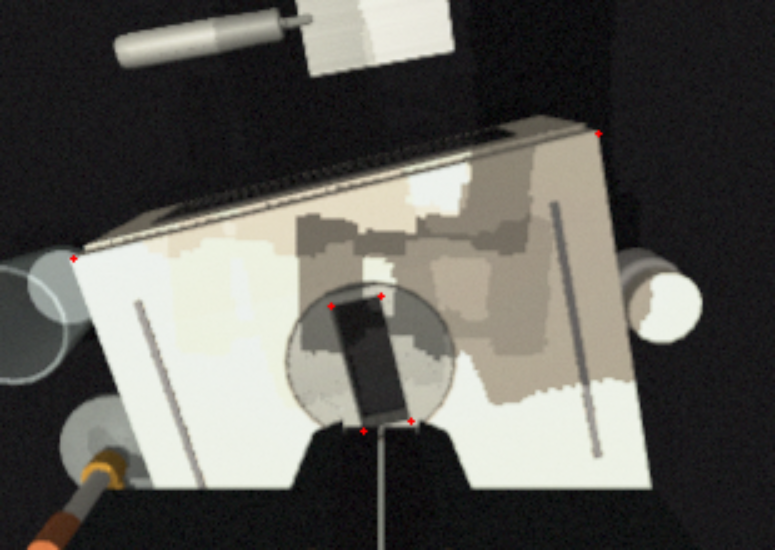

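The slot (left edge from about (331,305) to (363,428) in the crop) lies on the predicted locked outline. The panel's front edge matches its shut outline, and the spatula, jar, beaker and burner are where they were.

```bash
python3 -c "
from rig import arm
arm.hand_in();print(arm.get_obs()['clock'])"
```

```text
the job is handed in; nothing more can be done
the job is handed in; nothing more can be done
```

I pressed the panel shut, turned the fastener clockwise to its stop, and handed the job in at about 19 s of the 48 s allowed. The hand-in reports no verdict.

- **Start:** a fit to all three cameras, good to about 1 px, put the panel at 0.16 rad and the fastener at about 0.23 rad.
- **Panel:** I pressed at `panel_front`. It stopped firmly at z = 0.130 m with 23 N, and the wrist picture afterwards matched the predicted shut outline.
- **Fastener:** with the closed fingertips in the slot, the turning torque stayed near zero, then rose to about 1 N m over the last steps, as expected at the stop.
- **Last look:** in the final wrist picture the slot lay on the predicted locked outline, to about 1–2 px. The panel was still shut, and the arm was clear with about zero force.
- **Loose things:** the spatula, jar, beaker and burner looked unmoved in that picture. The tube rack, tongs and gauze were not looked at again, but the arm felt no unexpected contact.

One detection disagreed: the first side-camera `cam_slot` result, at (348,302), was plainly wrong and I did not use it.

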